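# Gauge the taller cedar block of the parrot-toy pair

### The arm

A 6-joint arm with a two-finger parallel gripper is mounted at the origin on the work surface. World frame = base frame: x ahead of the robot, y to its left, z up, the work surface at z = 0. Lengths are in m, angles in rad, forces in N, time in s.
With the tool pointing down it reaches from about 0.3 to 0.775 m from the base axis. Payload 14.6 kg.
Tool frame: the origin (TCP) lies on the centre line of the jaws, within the pads' length; the fingertips stand 14 mm ahead of it and the grasp point (between the pads) lies 5 mm behind it (manip.finger_overhang is the distance from the TCP to the fingertips, in m); z points along the fingers, y is the line along which they close (so a half turn about z gives the same grasp; the last joint's range is limited). The gripper opens to 94 mm and grips with 3 to 60 N. Pads are 16 mm wide; open, the fingers measure 119 mm over their backs; the gripper's body (75 mm by 177 mm) begins 78 mm behind the grasp point.
Start: joints at [1.137, 0.3, 1.521, -0, 1.321, -0.067], TCP at [0.197, 0.513, 0.219] pointing down, gripper open.
Joint ranges: [-3.03, 3.03], [-0.79, 2.21], [0.23, 2.52], [-1.04, 4.18], [0, 3.07], [-2.55, 2.55]. Speed limits (rad/s): [2.22, 2.22, 2.57, 3.14, 3.14, 3.14].

### API

Orientations are given as a rotation vector (axis times angle).
In Python, from cell import manip gives the robot as it stands. The module is installed in compiled form; this text tells all that it offers.
- The arm moves only by the tool carry_out, never from a script. Its argument "commands" is a list of rows, each a list of 7 numbers: the shift along the tool's x, y, z as a fraction of full scale, then the turn, a rotation vector about the tool's x, y, z as a fraction of full scale, then the opening, from -1 (shut) to 1 (fully open). In form: [[x, y, z, ax, ay, az, grip], ...]. A call has 1 to 8 rows; each row shifts and turns the commanded pose from where the row before left it, along the tool's axes as they then stand; what a row does not reach is not made up. Full scale, the value 1, is 30 mm for a shift and 45 degrees for a turn. A row lasts 1/12 s, in which the tool goes at most 41.7 mm and 7.16 degrees, less where a joint would pass 70% of its speed; a pose out of reach is approached as far as the arm can. A call with a number of a shift or a turn outside -1 to 1 is refused whole. A call with a gripper value outside its range is refused whole. The fingers move at their own pace and stop on an object; the grip force is fixed at half the most. Time passes only in rows, so rows that do not move let the fingers close. It gives the time, the measured TCP pose, the force, the opening and the grip force at its end, in the units of the state.
- manip.get_state(): the state, without advancing time (a new reading comes with each control period).
- manip.capture(name): name is "scene" or "top" or "wrist"; returns a dict with "color" (420x560x3 uint8, blue, green, red), "K" (3x3 intrinsics, pixels), "camera_from_world" (4x4, takes a point from world to camera coordinates); the wrist camera has in their place "hand_eye" (4x4, takes a point from camera to tool coordinates, whose origin is the TCP and whose axes are the flange's). Camera axes: x right, y down, z forward; pixel columns grow to the right and rows downward; lengths in m; the calibration is good to about 2 mm. A picture is of the moment at which its call begins: read the wrist's pose just before it. There is no depth.
- manip.close_job(): hands the job in; it is judged then, once.
The state is a dict: "t": time; "joint_pos": joint angles; "joint_velocities": joint speeds; "tau": joint torques, N m; "eef_pos": TCP position; "tool_rot": TCP orientation; "force": force on the tool from outside, world axes, zero at the start; "wrist_torque": the same for the moment, N m; "opening": finger opening in m; "grasp_force": force on a finger pad.
Only numpy, scipy, OpenCV 4.12 (cv2) and the standard library are available. Lean on these libraries where they do the work, as an engineer would, in place of code of your own. Each camera call takes 0.05 s, during which the arm holds its last target. There are 200 camera calls.

### The job

Check the height of the taller of the two cedar blocks: slide it along the table until it is centred under the foot of the height gauge, then press the gauge's black cap down gently until the foot rests on the block and hold it there for about a second and a half. Then let the foot spring all the way back up and leave the block standing there; never lift or tip it, and do not disturb the shorter block or the other things.

Things in the scene. Friction and masses are not known exactly. Their poses are not given: they have to be found in the camera images.
- gauge: Fixed height gauge. Origin: on the table under the foot's axis; x points to its column (at yaw 0 away from the robot); open at -x, +y, -y. A flush steel plate 90 (x) by 170 mm (y) shows where the block belongs. Column: front at x=+100 mm, 45 wide, 164 high. Base 14 high, x=+90 to +200, 160 wide. Bracket 34 wide, 125 to 145 high, from the column to x=-19, guides the foot's rod.
- gauge_foot (a joint): Reading: height of the foot's underside above the table, m. A spring holds it up at 0.10; it can be pressed down to 0 (the table) and springs back when let go. Net force to press it: about 1 N at 0.10, 2 N at 0.07. On the tall block it reads 0.07. Foot: steel disc 32 mm across on a 10 mm rod that rises through the bracket.
- gauge_cap (a joint): How far the cap has sunk on its own spring onto the foot's rod, 0 to 0.012 m. It stays at 0 until pushed with about 4 N (so the foot goes down first), then sinks 2 mm per N, to 10 N fully sunk. When the foot has landed on a block, press on till the cap has sunk 4 to 10 mm; fully sunk it is rigid.
- cap_top (a point): Centre of the top face of the black round cap on the upper end of the foot's rod, on the foot's axis: flat disc 48 mm across, 16 mm thick. Its height is 106 mm plus gauge_foot less gauge_cap: 206 mm when up, 176 mm when the foot lands on the tall block.
- tall_block: The taller cedar block, 90 (own x) by 170 (own y) by 70 mm (z), loose, about 0.4 kg, too wide to grasp across. Origin: centre of its underside. It stands to the left or right of the gauge (which one varies), long side roughly along the gauge's y.
- short_block: The shorter cedar block, 90 (own x) by 170 (own y) by 40 mm (z), loose, on the gauge's other side. Origin: centre of its underside. Leave alone.
- bell: Stainless bell, 72 mm across, 64 mm high, loose, stands nearer the robot than the blocks. Origin: centre of its underside. Leave alone.
- bead_ring: Violet silicone bead ring lying flat, 123 mm across, 23 mm high, loose, nearer the robot than the blocks. Origin: centre of its underside. Leave alone.
- foot_toy: Lime acrylic foot toy, dumb-bell shaped, 104 mm long, 50 mm high, loose, beyond the blocks. Origin: centre of its underside. Leave alone.
- tumbler: Stainless tumbler, 72 mm across, 100 mm high, loose, beyond the blocks. Origin: centre of its underside. Leave alone.
Mind the look-alikes: they are no part of the job. What is shaped like the tall_block but pink or turquoise is not meant.

How it is judged:
On the way, in this order (a step that is already met when the one before it is completed fails the run):
1. the tall block stands at rest with its centre within 20 mm of the foot's axis, foot still up (horizontal distance between tall_block and gauge below 0.02 m and value of joint gauge_foot above 0.093 m and angle between tall_block's own z axis and vertical below 0.06 rad and linear speed of tall_block below 0.02 m/s), for 0.2 s.
2. the foot is held down on the tall block with more than 1 N for a second, reading 67 to 72.5 mm (horizontal distance between tall_block and gauge below 0.02 m and angle between tall_block's own z axis and vertical below 0.06 rad and value of joint gauge_foot between 0.067 and 0.0725 m and contact force between gauge and tall_block above 1 N), for 1 s.
At the end, for the whole second after the job is handed in: The foot is back up (reading above 93 mm); the tall block stands flat on the table at rest, its centre within 20 mm of the foot's axis; the short block is within 15 mm of where it was (horizontal distance between tall_block and gauge below 0.02 m and value of joint gauge_foot above 0.093 m and angle between tall_block's own z axis and vertical below 0.06 rad and height (world z) of tall_block below 0.005 m and linear speed of tall_block below 0.01 m/s and distance of short_block from where it was at the start of the episode below 0.015 m); the robot touches nothing.
It fails at once if the gauge and the tall block press on each other with more than 20 N (contact force between gauge and tall_block above 20 N).
It fails at once if the tall block is lifted more than 15 mm or tipped more than 0.25 rad (height (world z) of tall_block above 0.015 m or angle between tall_block's own z axis and vertical above 0.25 rad).
It fails at once if the short block is moved more than 15 mm (distance of short_block from where it was at the start of the episode above 0.015 m).
It fails at once if the bell, bead ring, foot toy or tumbler is moved more than 20 mm (distance of any of bell, bead_ring, foot_toy, tumbler from where it was at the start of the episode above 0.02 m).
It also fails if it takes over 54 s, if anything falls off the work surface, if the arm or the gripper's body presses on something with over 40 N, if the wrist force passes 120 N, or if a joint passes its speed limit or range.

## Working session

There is one attempt and no reset: what is moved stays moved. The work goes in short steps, Python scripts to look and compute and a tool call to move; the robot and the scene stay as the last step left them, time stands still between calls to the robot, and variables do not carry over. Pictures are saved under pics/ and viewed, at most 10 in all, crops included, and the job is handed in when it is done.

Besides the shell and the picture viewer there is one more tool, called after "Emit:" by a JSON object that holds its "name" and its "arguments". carry_out: Moves the arm, as the interface text tells. Its arguments: {"type":"object","properties":{"commands":{"type":"array"}},"required":["commands"]}

```bash
mkdir -p pics
python3 - <<'E'
from cell import manip
import cv2,pickle,numpy as np
s=manip.get_state();print({k:np.round(v,3) for k,v in s.items()},manip.finger_overhang)
d={n:manip.capture(n) for n in("scene","top")}
pickle.dump(d,open('cap.pkl','wb'))
for n in d: cv2.imwrite(f'pics/{n}0.png',d[n]["color"]);print(d[n]["K"],d[n]["camera_from_world"].round(3))
E
```

```text
{'t': np.float64(0.0), 'joint_pos': array([ 1.137,  0.3  ,  1.522, -0.   ,  1.321, -0.067]), 'joint_velocities': array([ 0.   , -0.001, -0.001,  0.001,  0.001, -0.001]), 'tau': array([-3.0000e-03, -5.3179e+01, -3.5274e+01,  7.1000e-02,  2.4000e-02,
       -0.0000e+00]), 'eef_pos': array([0.197, 0.513, 0.219]), 'tool_rot': array([-5.730e-01, -3.089e+00,  2.000e-03]), 'force': array([-0.454,  0.375,  0.055]), 'wrist_torque': array([ 0.041,  0.025, -0.027]), 'grasp_force': np.float64(0.0), 'opening': np.float64(0.094)} 0.014
[[383.96429941   0.         277.17958702]
 [  0.         383.96429941 203.51256643]
 [  0.           0.           1.        ]] [[ 1.720e-01  9.850e-01 -2.000e-03 -1.000e-03]
 [ 7.870e-01 -1.390e-01 -6.020e-01 -4.120e-01]
 [-5.930e-01  1.020e-01 -7.990e-01  1.517e+00]
 [ 0.000e+00  0.000e+00  0.000e+00  1.000e+00]]
[[450.85674251   0.         276.60186809]
 [  0.         450.85674251 209.05408243]
 [  0.           0.           1.        ]] [[ 1.40e-02 -1.00e+00  3.00e-03 -1.35e-01]
 [-9.90e-01 -1.50e-02 -1.39e-01  5.72e-01]
 [ 1.39e-01 -1.00e-03 -9.90e-01  1.40e+00]
 [ 0.00e+00  0.00e+00  0.00e+00  1.00e+00]]
```

View pics/scene0.png

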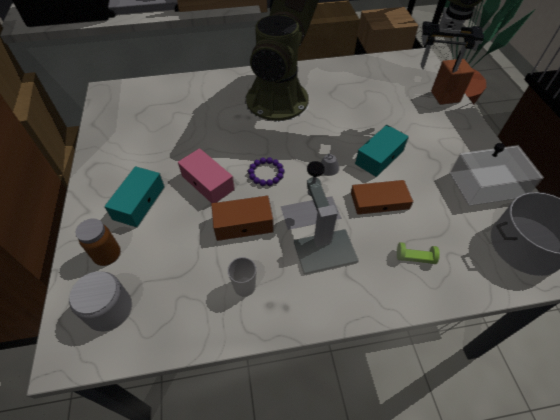

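View pics/top0.png

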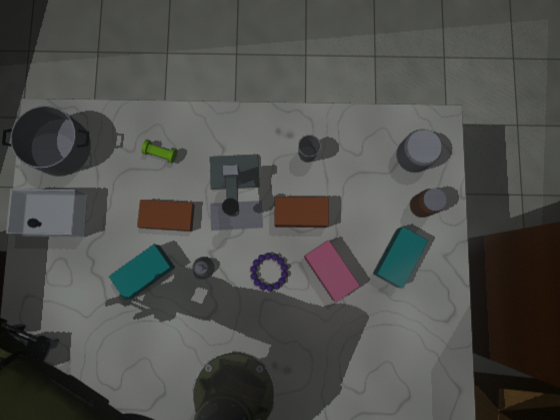

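The cedar candidates are at top px (301,211), scene (242,217), and at top px (166,215), scene (382,197). The pink and turquoise blocks are look-alikes. The first cedar block shows the higher side face, so I'll check it in enlarged crops.

Run:
```python
import cv2,pickle,numpy as np
d=pickle.load(open('cap.pkl','rb'))
g=lambda c:np.clip(255*(c/255.)**.6,0,255).astype('uint8')
a=d['scene']['color'][150:300,190:430]   # scale 3.3
b=d['top']['color'][140:250,125:345]
cv2.imwrite('pics/c1.png',g(cv2.resize(a,(792,495),interpolation=cv2.INTER_CUBIC)))
cv2.imwrite('pics/c2.png',g(cv2.resize(b,(792,396),interpolation=cv2.INTER_CUBIC)))
```

```text
(no output)
```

View pics/c1.png

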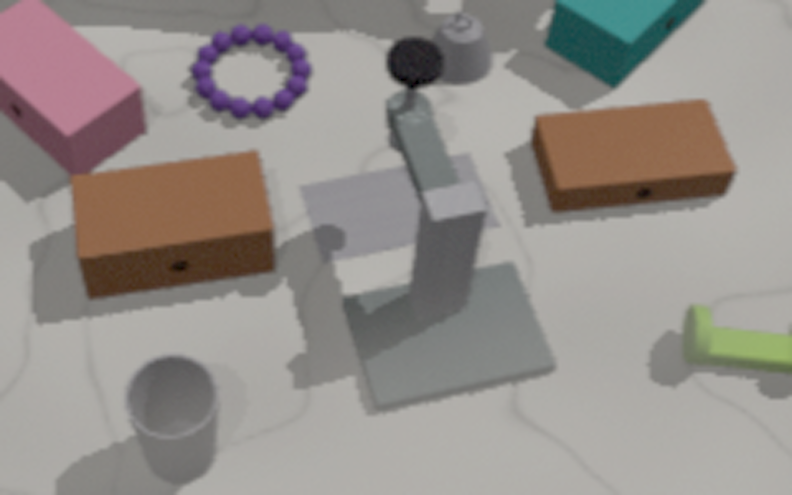

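View pics/c2.png

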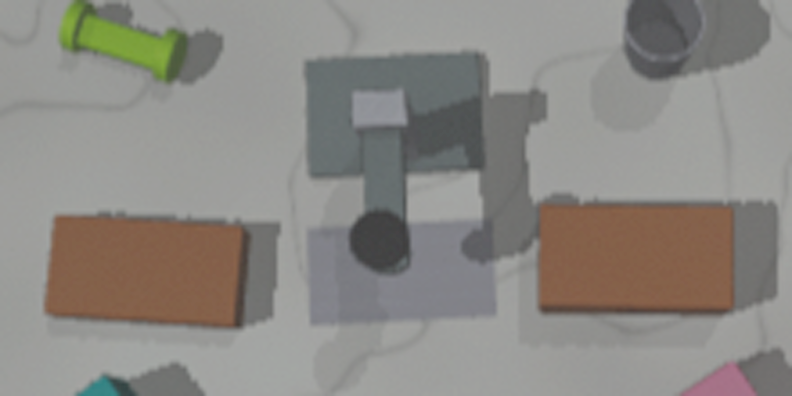

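The tall block is at c1 (175,215) / c2 (636,256): its side face is about 40 px high in c1, against about 20 px for the other. It stands on the robot's right (-y). Next I'll triangulate.

```bash
cat > h.py <<'E'
import cv2,pickle,numpy as np
d=pickle.load(open('cap.pkl','rb'))
def P(n):return d[n]['K']@d[n]['camera_from_world'][:3]
def tri(c1,c2):
    a=(np.array(c1,float).T/3.3)+[[190],[150]];b=(np.array(c2,float).T/3.6)+[[125],[140]]
    X=cv2.triangulatePoints(P('scene'),P('top'),a,b);return (X[:3]/X[3]).T
def plane(c2,z,n='top',s=3.6,o=(125,140)):
    out=[]
    for u,v in c2:
        M=P(n);H=np.c_[M[:,:2],M[:,2]*z+M[:,3]];x=np.linalg.solve(H,[u/s+o[0],v/s+o[1],1]);out.append(x[:2]/x[2])
    return np.array(out)
E
python3 - <<'E'
from h import *
np.set_printoptions(precision=4,suppress=True)
T1=[(273,232),(80,255),(72,178),(260,152)];T2=[(540,205),(733,205),(733,306),(540,306)]
S1=[(735,172),(553,192),(535,117),(708,102)];S2=[(55,216),(243,226),(237,325),(46,313)]
L1=[(497,226),(325,258),(302,186),(472,155)];L2=[(308,230),(492,219),(496,314),(310,324)]
for n,a,b,z in(('tall',T1,T2,.07),('short',S1,S2,.04),('plate',L1,L2,0)):
    X=tri(a,b);print(n,X,X.mean(0))
    t=plane(b,z);s=plane(a,z,'scene',3.3,(190,150))
    for q in(t,s):
        e=(q[0]-q[1]+q[3]-q[2])/2;print(' plane ctr',q.mean(0),'len',np.linalg.norm(e),np.linalg.norm(q[0]+q[1]-q[2]-q[3])/2,'yaw',np.arctan2(-e[0],e[1]))
print('cap',tri([(415,60)],[(379,240)]),plane([(379,240)],.206),plane([(415,60)],.206,'scene',3.3,(190,150)))
# bell top, ring centre, tumbler
print('bell',plane([(203,262)],.06,'top',1,(0,0)),'ring',plane([(269,272)],.01,'top',1,(0,0)),'tumbler',plane([(309,145)],.1,'top',1,(0,0)),'toy',plane([(158,151)],.04,'top',1,(0,0)))
print('pink',plane([(320,240),(304,251),(337,302),(359,288)],.07,'top',1,(0,0)))
E
```

```text
tall [[ 0.6098 -0.1197  0.0598]
 [ 0.6107 -0.2868  0.069 ]
 [ 0.5228 -0.2878  0.0623]
 [ 0.5209 -0.1192  0.06  ]] [ 0.566  -0.2034  0.0628]
 plane ctr [ 0.5649 -0.2051] len 0.167590377767958 0.088495849672846 yaw 0.014667129912008149
 plane ctr [ 0.5717 -0.201 ] len 0.1662108123861983 0.08522354034486156 yaw -0.015183598593319166
short [[0.5984 0.314  0.0316]
 [0.5913 0.1442 0.0315]
 [0.5032 0.1488 0.0324]
 [0.512  0.3194 0.0296]] [0.5512 0.2316 0.0313]
 plane ctr [0.5497 0.228 ] len 0.16822061355998824 0.08749693233181019 yaw -0.04367879449759667
 plane ctr [0.5576 0.2295] len 0.16942858536720382 0.08622411779631003 yaw -0.05234298591236395
plate [[ 0.5946  0.0931 -0.0059]
 [ 0.6062 -0.0742  0.0014]
 [ 0.5195 -0.0794 -0.0028]
 [ 0.5086  0.0899 -0.0066]] [ 0.5572  0.0074 -0.0035]
 plane ctr [0.5564 0.0047] len 0.16848851667592793 0.0867547588517099 yaw 0.07185193953655156
 plane ctr [0.5599 0.0094] len 0.16588433211684997 0.0843284127664661 yaw 0.04618663955785666
cap [[0.5569 0.007  0.1984]] [[0.5555 0.0048]] [[0.5637 0.0068]]
bell [[0.4021 0.0993]] ring [[ 0.3744 -0.1048]] tumbler [[ 0.7689 -0.2245]] toy [[0.7587 0.262 ]]
pink [[ 0.4748 -0.262 ]
 [ 0.4401 -0.2127]
 [ 0.287  -0.3139]
 [ 0.3299 -0.3813]]
```

The heights come out as tall ≈63 mm and short ≈31 mm, so the right-hand block is the one. The gauge axis is at about (0.558, 0.006) and the tall block at about (0.567, -0.203). I'll push on its -y end face with two part-open fingers, jaw line along x.

Emit:
{"name": "carry_out", "arguments": {"commands": [[0, 0, -0.35, 0, 0, 0.15, 0.3], [0, 0, -0.35, 0, 0, 0.15, 0.3], [0, 0, -0.35, 0, 0, 0.15, 0.3], [0, 0, -0.35, 0, 0, 0.15, 0.3], [0, 0, -0.35, 0, 0, 0.15, 0.3], [0, 0, -0.35, 0, 0, 0.15, 0.3], [0, 0, -0.35, 0, 0, 0.15, 0.3], [0, 0, -0.35, 0, 0, 0.15, 0.3]]}}

```text
t: 0.77
eef_pos: [0.1972, 0.5133, 0.3037]
tool_rot: [1.92, 2.486, -0.001]
force: [1.0, 0.3, 0.7]
opening: 0.0607
grasp_force: 0.0
```

```bash
cat > st.py <<'E'
from cell import manip
import numpy as np,sys
from scipy.spatial.transform import Rotation as R
np.set_printoptions(precision=4,suppress=True)
s=manip.get_state();r=R.from_rotvec(s['tool_rot']).as_matrix()
print(s['t'],s['eef_pos'],'xyaw',np.degrees(np.arctan2(r[1,0],r[0,0])),'F',s['force'],s['opening'],'z',r[:,2])
if len(sys.argv)>3: print('units',r.T@(np.array(sys.argv[1:4],float)-s['eef_pos'])/.03)
E
python3 st.py .567 -.335 .3
```

```text
0.7667 [0.1972 0.5133 0.3037] xyaw 104.64948691953035 F [1.0039 0.2863 0.7197] 0.06068527367442686 z [-0.0003 -0.0006 -1.    ]
units [-30.4743   4.7748   0.1354]
```

Emit:
{"name": "carry_out", "arguments": {"commands": [[0, 0, 0, 0, 0, 0.1085, 0.3], [0, 0, 0, 0, 0, 0.1085, 0.3], [0, 0, 0, 0, 0, 0.1085, 0.3], [-0.97, 0.42, 0, 0, 0, 0, 0.3], [-0.97, 0.42, 0, 0, 0, 0, 0.3], [-0.97, 0.42, 0, 0, 0, 0, 0.3], [-0.97, 0.42, 0, 0, 0, 0, 0.3], [-0.97, 0.42, 0, 0, 0, 0, 0.3]]}}

```text
t: 1.43
eef_pos: [0.2613, 0.3668, 0.3031]
tool_rot: [2.214, 2.228, -0.001]
force: [1.0, 1.0, -0.2]
opening: 0.0607
grasp_force: 0.0
```

Emit:
{"name": "carry_out", "arguments": {"commands": [[-0.97, 0.42, 0, 0, 0, 0, 0.3], [-0.97, 0.42, 0, 0, 0, 0, 0.3], [-0.97, 0.42, 0, 0, 0, 0, 0.3], [-0.97, 0.42, 0, 0, 0, 0, 0.3], [-0.97, 0.42, 0, 0, 0, 0, 0.3], [-0.97, 0.42, 0, 0, 0, 0, 0.3], [-0.97, 0.42, 0, 0, 0, 0, 0.3], [-0.97, 0.42, 0, 0, 0, 0, 0.3]]}}

```text
t: 2.1
eef_pos: [0.3634, 0.1345, 0.3034]
tool_rot: [2.215, 2.228, -0.0]
force: [0.4, 0.7, 0.3]
opening: 0.0609
grasp_force: 0.0
```

Emit:
{"name": "carry_out", "arguments": {"commands": [[-0.97, 0.42, 0, 0, 0, 0, 0.3], [-0.97, 0.42, 0, 0, 0, 0, 0.3], [-0.97, 0.42, 0, 0, 0, 0, 0.3], [-0.97, 0.42, 0, 0, 0, 0, 0.3], [-0.97, 0.42, 0, 0, 0, 0, 0.3], [-0.97, 0.42, 0, 0, 0, 0, 0.3], [-0.97, 0.42, 0, 0, 0, 0, 0.3], [-0.97, 0.42, 0, 0, 0, 0, 0.3]]}}

```text
t: 2.77
eef_pos: [0.4657, -0.0978, 0.3032]
tool_rot: [-2.215, -2.228, 0.0]
force: [-0.7, 0.8, 0.6]
opening: 0.0612
grasp_force: 0.0
```

Emit:
{"name": "carry_out", "arguments": {"commands": [[-0.97, 0.42, 0, 0, 0, 0, 0.3], [-0.97, 0.42, 0, 0, 0, 0, 0.3], [-0.97, 0.42, 0, 0, 0, 0, 0.3], [-0.97, 0.42, 0, 0, 0, 0, 0.3], [-0.97, 0.42, 0, 0, 0, 0, 0.3], [-0.97, 0.42, 0, 0, 0, 0, 0.3], [-0.97, 0.42, 0, 0, 0, 0, 0.3], [0, 0, 0, 0, 0, 0, 0.3]]}}

```text
t: 3.43
eef_pos: [0.5553, -0.3033, 0.301]
tool_rot: [-2.216, -2.223, 0.002]
force: [0.3, -0.1, -0.7]
opening: 0.061
grasp_force: 0.0
```

```bash
python3 st.py .565 -.325 .034
```

```text
3.4333 [ 0.5553 -0.3033  0.301 ] xyaw 90.16833601912346 F [ 0.2939 -0.0554 -0.7205] 0.060968021845160744 z [-0.0027  0.001  -1.    ]
units [-0.732   0.346   8.8994]
```

Emit:
{"name": "carry_out", "arguments": {"commands": [[-0.7, 0.35, 0.8, 0, 0, 0, 0.3], [0, 0, 1, 0, 0, 0, 0.3], [0, 0, 1, 0, 0, 0, 0.3], [0, 0, 1, 0, 0, 0, 0.3], [0, 0, 1, 0, 0, 0, 0.3], [0, 0, 1, 0, 0, 0, 0.3], [0, 0, 1, 0, 0, 0, 0.3], [0, 0, 0, 0, 0, 0, 0.3]]}}

```text
t: 4.1
eef_pos: [0.563, -0.3184, 0.0931]
tool_rot: [-2.208, -2.221, 0.003]
force: [-0.3, -0.2, -1.1]
opening: 0.0611
grasp_force: 0.0
```

```bash
python3 st.py .565 -.325 .034
python3 - <<'E'
from cell import manip
import cv2,numpy as np
c=manip.capture('top')['color'][140:290,225:405]
cv2.imwrite('pics/t1.png',np.clip(255*(cv2.resize(c,(720,600),interpolation=cv2.INTER_CUBIC)/255.)**.6,0,255).astype('uint8'))
E
```

```text
4.1 [ 0.563  -0.3184  0.0931] xyaw 90.34336196190677 F [-0.3357 -0.179  -1.1319] 0.06113929845423043 z [-0.008   0.0052 -1.    ]
units [-0.2296  0.0802  1.9691]
```

View pics/t1.png

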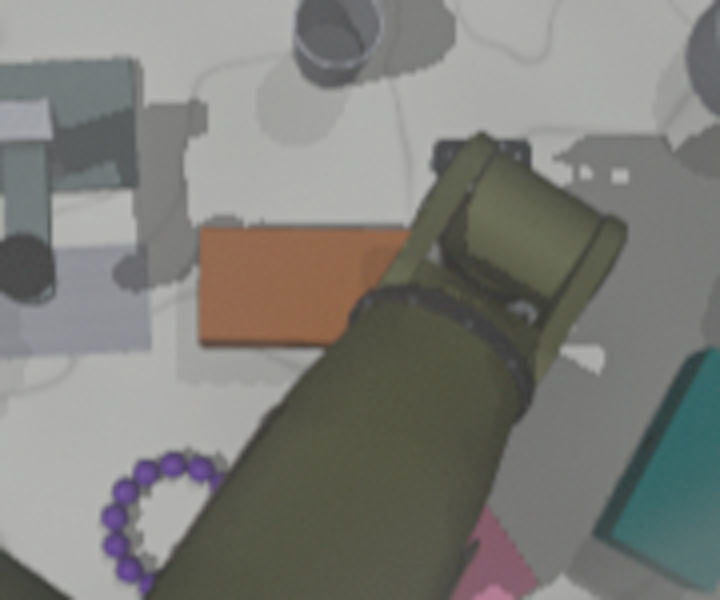

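The picture shows the arm behind the block's right end. The block (200–410, 228–345) is untouched and the fingers are beyond its end. I'll lower the rest of the way and start pushing.

Emit:
{"name": "carry_out", "arguments": {"commands": [[0, 0, 0.95, 0, 0, 0, 0.3], [0, 0, 0.95, 0, 0, 0, 0.3], [0, 0, 0, 0, 0, 0, 0.3], [0.2, 0, 0, 0, 0, 0, 0.3], [0.2, 0, 0, 0, 0, 0, 0.3], [0.2, 0, 0, 0, 0, 0, 0.3], [0.1, 0, 0, 0, 0, 0, 0.3], [0.1, 0, 0, 0, 0, 0, 0.3]]}}

```text
t: 4.82
eef_pos: [0.5661, -0.2963, 0.0443]
tool_rot: [2.212, 2.226, 0.001]
force: [0.2, -6.8, 4.8]
opening: 0.061
grasp_force: 3.2
```

Emit:
{"name": "carry_out", "arguments": {"commands": [[0.1, 0, 0, 0, 0, 0, 0.3], [0.15, 0, 0, 0, 0, 0, 0.3], [0.2, -0.01, 0, 0, 0, 0, 0.3], [0.25, -0.01, 0, 0, 0, 0, 0.3], [0.3, -0.01, 0, 0, 0, 0, 0.3], [0.3, -0.01, 0, 0, 0, 0, 0.3], [0.3, -0.01, 0, 0, 0, 0, 0.3], [0.3, -0.01, 0, 0, 0, 0, 0.3]]}}

```text
t: 5.48
eef_pos: [0.564, -0.24, 0.0442]
tool_rot: [2.213, 2.225, 0.0]
force: [0.8, -6.9, 5.5]
opening: 0.061
grasp_force: 3.3
```

```bash
python3 st.py .556 -.087 .034
```

```text
5.4833 [ 0.564  -0.24    0.0442] xyaw 90.31411419008042 F [ 0.7668 -6.8797  5.4513] 0.06103375184313498 z [ 0.003  -0.0026 -1.    ]
units [ 5.1035 -0.2386  0.3253]
```

Emit:
{"name": "carry_out", "arguments": {"commands": [[0.3, -0.015, 0, 0, 0, 0, 0.3], [0.3, -0.015, 0, 0, 0, 0, 0.3], [0.3, -0.015, 0, 0, 0, 0, 0.3], [0.3, -0.015, 0, 0, 0, 0, 0.3], [0.3, -0.015, 0, 0, 0, 0, 0.3], [0.3, -0.015, 0, 0, 0, 0, 0.3], [0.3, -0.015, 0, 0, 0, 0, 0.3], [0.3, -0.015, 0, 0, 0, 0, 0.3]]}}

```text
t: 6.15
eef_pos: [0.56, -0.1679, 0.044]
tool_rot: [2.213, 2.225, 0.001]
force: [-0.0, -7.1, 5.5]
opening: 0.061
grasp_force: 3.3
```

Emit:
{"name": "carry_out", "arguments": {"commands": [[0.3, -0.01, 0, 0, 0, 0, 0.3], [0.3, -0.01, 0, 0, 0, 0, 0.3], [0.3, -0.01, 0, 0, 0, 0, 0.3], [0.25, -0.01, 0, 0, 0, 0, 0.3], [0.2, 0, 0, 0, 0, 0, 0.3], [0.1, 0, 0, 0, 0, 0, 0.3], [0.05, 0, 0, 0, 0, 0, 0.3], [0, 0, 0, 0, 0, 0, 0.3]]}}

```text
t: 6.82
eef_pos: [0.5583, -0.1225, 0.0435]
tool_rot: [2.213, 2.227, 0.001]
force: [0.9, -2.6, 1.2]
opening: 0.0613
grasp_force: 1.3
```

```bash
python3 st.py .556 -.087 .034;python3 - <<'E'
from cell import manip
import cv2,numpy as np
g=lambda c,w,h:np.clip(255*(cv2.resize(c,(w,h),interpolation=cv2.INTER_CUBIC)/255.)**.6,0,255).astype('uint8')
a=g(manip.capture('scene')['color'][150:270,220:400],600,400)
b=g(manip.capture('top')['color'][180:240,180:340],600,225)   # 3.75
cv2.imwrite('pics/t2.png',np.vstack([a[:370],b]))
E
```

```text
6.8167 [ 0.5583 -0.1225  0.0435] xyaw 90.34887136065142 F [ 0.8544 -2.6334  1.1796] 0.06130292121312946 z [ 0.0019 -0.001  -1.    ]
units [ 1.1828 -0.0691  0.3152]
```

View pics/t2.png

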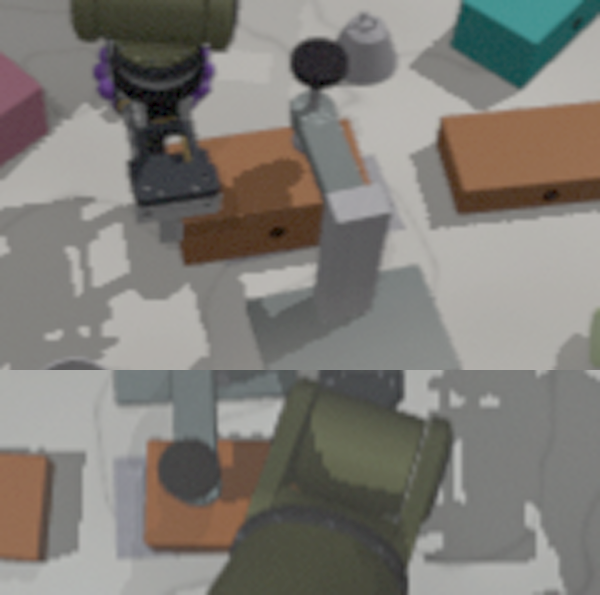

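The block's left end is now at strip px (147,71..178), under the cap. It isn't centred yet, so I'll check the number.

Run:
```python
from h import *
# strip of t2: scale 3.75, origin (180,180)
q=plane([(148,71),(146,178),(190,101)],.07,'top',3.75,(180,180));print(q)
print('cap',plane([(190,101)],.206,'top',3.75,(180,180)),'cap scene',plane([(320,63)],.206,'scene',10/3,(220,150)))
print('end corners scene',plane([(352,122),(370,182)],.07,'scene',10/3,(220,150)))
```

```text
[[0.59905501 0.05338856]
 [0.50923111 0.05218141]
 [0.57423131 0.01756095]]
cap [[0.554729   0.00364097]] cap scene [[0.5662583  0.00687003]]
end corners scene [[0.52301265 0.05785105]
 [0.59159413 0.05657843]]
```

Emit:
{"name": "carry_out", "arguments": {"commands": [[0.1, 0, 0, 0, 0, 0, 0.3], [0.2, 0, 0, 0, 0, 0, 0.3], [0.25, 0, 0, 0, 0, 0, 0.3], [0.25, 0, 0, 0, 0, 0, 0.3], [0.2, 0, 0, 0, 0, 0, 0.3], [0.1, 0, 0, 0, 0, 0, 0.3], [0.05, 0, 0, 0, 0, 0, 0.3], [0, 0, 0, 0, 0, 0, 0.3]]}}

```text
t: 7.58
eef_pos: [0.5577, -0.0878, 0.0428]
tool_rot: [2.214, 2.228, 0.0]
force: [1.1, -2.1, 1.2]
opening: 0.0612
grasp_force: 1.1
```

Emit:
{"name": "carry_out", "arguments": {"commands": [[0, 0, 0, 0, 0, 0, 0.3], [-0.1, 0, 0, 0, 0, 0, 0.3], [-0.3, 0, 0, 0, 0, 0, 0.3], [-0.6, 0, 0, 0, 0, 0, 0.3], [-0.6, 0, 0, 0, 0, 0, 0.3], [0, 0, -0.7, 0, 0, 0, 0.3], [0, 0, -1, 0, 0, 0, 0.3], [0, 0, -1, 0, 0, 0, 0.3]]}}

```text
t: 8.25
eef_pos: [0.5569, -0.1366, 0.1236]
tool_rot: [-2.214, -2.225, 0.002]
force: [-0.0, -0.6, 0.5]
opening: 0.0616
grasp_force: 0.0
```

Emit:
{"name": "carry_out", "arguments": {"commands": [[-0.5, -0.5, -1, 0, 0, 0, -1], [-1, -0.5, -1, 0, 0, 0, -1], [-1, -0.5, -1, 0, 0, 0, -1], [-1, -0.5, -1, 0, 0, 0, -1], [-1, 0, -1, 0, 0, 0, -1], [0, 0, -1, 0, 0, 0, -1], [0, 0, 0, 0, 0, 0, -1], [0, 0, 0, 0, 0, 0, -1]]}}

```text
t: 8.92
eef_pos: [0.5017, -0.2648, 0.2972]
tool_rot: [2.215, 2.226, 0.001]
force: [0.8, -0.3, -0.4]
opening: 0.0112
grasp_force: 0.0
```

```bash
python3 st.py .557 .006 .25;python3 - <<'E'
from cell import manip
import cv2,numpy as np
g=lambda c,w,h:np.clip(255*(cv2.resize(c,(w,h),interpolation=cv2.INTER_CUBIC)/255.)**.6,0,255).astype('uint8')
a=g(manip.capture('scene')['color'][150:270,220:400],600,400)
b=g(manip.capture('top')['color'][180:240,180:340],600,225)   # 3.75
cv2.imwrite('pics/t3.png',np.vstack([a[:370],b]))
E
```

```text
8.9167 [ 0.5017 -0.2648  0.2972] xyaw 90.28069459929598 F [ 0.8013 -0.3127 -0.4282] 0.011179538156667458 z [ 0.0018 -0.0008 -1.    ]
units [9.0189 1.8834 1.5684]
```

View pics/t3.png

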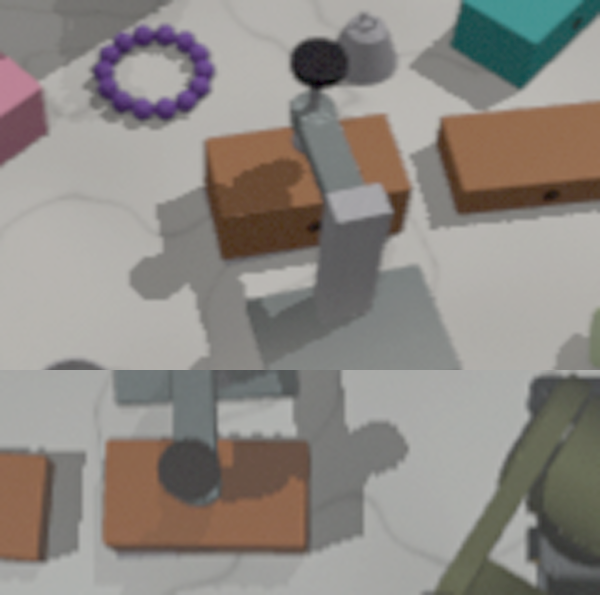

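The block now lies under the foot and covers the plate. Its top face runs (106,71)–(307,178) in the strip, with the cap at (190,101).

Run:
```python
from h import *
np.set_printoptions(precision=4,suppress=True)
q=plane([(106,71),(308,71),(307,176),(104,176)],.07,'top',3.75,(180,180));print(q,q.mean(0))
q=plane([(206,140),(385,117),(409,186),(222,210)],.07,'scene',10/3,(220,150));print(q,q.mean(0))
print('cap',plane([(190,101)],.206,'top',3.75,(180,180)),'cap scene',plane([(320,63)],.206,'scene',10/3,(220,150)))
```

```text
[[ 0.5985  0.0885]
 [ 0.601  -0.0804]
 [ 0.5128 -0.0812]
 [ 0.5104  0.087 ]] [0.5557 0.0035]
[[ 0.5206 -0.0759]
 [ 0.5225  0.0888]
 [ 0.6017  0.0889]
 [ 0.5987 -0.0761]] [0.5609 0.0064]
cap [[0.5547 0.0036]] cap scene [[0.5663 0.0069]]
```

Emit:
{"name": "carry_out", "arguments": {"commands": [[1, 0.21, 0, 0, 0, 0, -1], [1, 0.21, 0, 0, 0, 0, -1], [1, 0.21, 0, 0, 0, 0, -1], [1, 0.21, 0, 0, 0, 0, -1], [1, 0.21, 0, 0, 0, 0, -1], [1, 0.21, 0, 0, 0, 0, -1], [1, 0.21, 0, 0, 0, 0, -1], [1, 0.21, 0, 0, 0, 0, -1]]}}

```text
t: 9.68
eef_pos: [0.5505, -0.0217, 0.2947]
tool_rot: [-2.213, -2.227, 0.002]
force: [0.8, -0.8, 0.2]
opening: 0.0003
grasp_force: 0.0
```

Emit:
{"name": "carry_out", "arguments": {"commands": [[0.7, 0.15, 0, 0, 0, 0, -1], [0.3, 0.05, 0.5, 0, 0, 0, -1], [0, 0, 0.5, 0, 0, 0, -1], [0, 0, 0.4, 0, 0, 0, -1], [0, 0, 0, 0, 0, 0, -1]]}}

```text
t: 10.1
eef_pos: [0.5554, 0.0071, 0.2504]
tool_rot: [-2.21, -2.226, 0.006]
force: [-0.1, -0.8, -0.4]
opening: 0.0004
grasp_force: 0.0
```

```bash
python3 st.py .5575 .0055 .222
```

```text
10.1 [0.5554 0.0071 0.2504] xyaw 90.4078917540829 F [-0.1487 -0.7962 -0.3516] 0.00044957856395534 z [-0.0062  0.0004 -1.    ]
units [-0.0537  0.0758  0.9467]
```

Emit:
{"name": "carry_out", "arguments": {"commands": [[-0.05, 0.05, 0.3, 0, 0, 0, -1], [0, 0, 0.3, 0, 0, 0, -1], [0, 0, 0.2, 0, 0, 0, -1], [0, 0, 0.1, 0, 0, 0, -1], [0, 0, 0.1, 0, 0, 0, -1], [0, 0, 0.1, 0, 0, 0, -1], [0, 0, 0.1, 0, 0, 0, -1], [0, 0, 0, 0, 0, 0, -1]]}}

```text
t: 10.77
eef_pos: [0.5581, 0.0049, 0.2179]
tool_rot: [-2.215, -2.228, 0.0]
force: [1.0, -0.2, 0.5]
opening: 0.0005
grasp_force: 0.2
```

```bash
python3 st.py .5575 .0055 .184
```

```text
10.7667 [0.5581 0.0049 0.2179] xyaw 90.33396019214364 F [ 1.0389 -0.1811  0.5035] 0.0005101758261193331 z [-0.0002  0.     -1.    ]
units [ 0.0201 -0.0202  1.1296]
```

Emit:
{"name": "carry_out", "arguments": {"commands": [[0, 0, 0.1, 0, 0, 0, -1], [0, 0, 0.1, 0, 0, 0, -1], [0, 0, 0.1, 0, 0, 0, -1], [0, 0, 0.1, 0, 0, 0, -1], [0, 0, 0.1, 0, 0, 0, -1], [0, 0, 0.1, 0, 0, 0, -1], [0, 0, 0.1, 0, 0, 0, -1], [0, 0, 0, 0, 0, 0, -1]]}}

```text
t: 11.43
eef_pos: [0.558, 0.0049, 0.1966]
tool_rot: [-2.215, -2.228, 0.001]
force: [0.2, -0.2, 0.1]
opening: 0.0003
grasp_force: 0.6
```

Emit:
{"name": "carry_out", "arguments": {"commands": [[0, 0, 0.07, 0, 0, 0, -1], [0, 0, 0.07, 0, 0, 0, -1], [0, 0, 0.07, 0, 0, 0, -1], [0, 0, 0.07, 0, 0, 0, -1], [0, 0, 0.04, 0, 0, 0, -1], [0, 0, 0, 0, 0, 0, -1], [0, 0, 0, 0, 0, 0, -1]]}}

```text
t: 12.02
eef_pos: [0.5582, 0.0049, 0.1878]
tool_rot: [2.215, 2.228, 0.0]
force: [-1.2, 0.2, 5.2]
opening: 0.0004
grasp_force: 2.4
```

```bash
python3 st.py .5575 .0055 .183
```

```text
12.0167 [0.5582 0.0049 0.1878] xyaw 90.33747888850154 F [-1.1793  0.189   5.1525] 0.0003837096975249408 z [ 0.0001 -0.     -1.    ]
units [ 0.019  -0.0228  0.1604]
```

Landed and sinking by about 2 mm (5.2 N). I'll press about 5 mm more, then hold.

Emit:
{"name": "carry_out", "arguments": {"commands": [[0, 0, 0.06, 0, 0, 0, -1], [0, 0, 0.06, 0, 0, 0, -1], [0, 0, 0.05, 0, 0, 0, -1], [0, 0, 0, 0, 0, 0, -1], [0, 0, 0, 0, 0, 0, -1], [0, 0, 0, 0, 0, 0, -1]]}}

```text
t: 12.52
eef_pos: [0.5582, 0.0049, 0.183]
tool_rot: [2.215, 2.228, 0.0]
force: [-2.4, -0.3, 7.7]
opening: 0.0008
grasp_force: 3.6
```

Emit:
{"name": "carry_out", "arguments": {"commands": [[0, 0, 0, 0, 0, 0, -1], [0, 0, 0, 0, 0, 0, -1], [0, 0, 0, 0, 0, 0, -1], [0, 0, 0, 0, 0, 0, -1], [0, 0, 0, 0, 0, 0, -1], [0, 0, 0, 0, 0, 0, -1], [0, 0, 0, 0, 0, 0, -1], [0, 0, 0, 0, 0, 0, -1]]}}

```text
t: 13.18
eef_pos: [0.5582, 0.0049, 0.183]
tool_rot: [2.215, 2.228, 0.0]
force: [-2.7, -0.7, 8.2]
opening: 0.0002
grasp_force: 3.6
```

Emit:
{"name": "carry_out", "arguments": {"commands": [[0, 0, 0, 0, 0, 0, -1], [0, 0, 0, 0, 0, 0, -1], [0, 0, 0, 0, 0, 0, -1], [0, 0, 0, 0, 0, 0, -1], [0, 0, 0, 0, 0, 0, -1], [0, 0, 0, 0, 0, 0, -1], [0, 0, 0, 0, 0, 0, -1], [0, 0, 0, 0, 0, 0, -1]]}}

```text
t: 13.85
eef_pos: [0.5582, 0.0049, 0.183]
tool_rot: [2.215, 2.228, 0.0]
force: [-2.6, -0.0, 6.1]
opening: 0.0004
grasp_force: 3.6
```

Emit:
{"name": "carry_out", "arguments": {"commands": [[0, 0, 0, 0, 0, 0, -1], [0, 0, -0.1, 0, 0, 0, -1], [0, 0, -0.15, 0, 0, 0, -1], [0, 0, -0.15, 0, 0, 0, -1], [0, 0, -0.2, 0, 0, 0, -1], [0, 0, -0.2, 0, 0, 0, -1], [0, 0, -0.2, 0, 0, 0, -1], [0, 0, -0.3, 0, 0, 0, -1]]}}

```text
t: 14.52
eef_pos: [0.5579, 0.005, 0.2217]
tool_rot: [-2.214, -2.227, 0.001]
force: [0.4, -0.2, 0.1]
opening: 0.0004
grasp_force: 0.0
```

Emit:
{"name": "carry_out", "arguments": {"commands": [[0, 0, -0.5, 0, 0, 0, -1], [0, 0, -0.8, 0, 0, 0, -1], [0, 0, -0.8, 0, 0, 0, -1], [-0.7, -0.5, 0, 0, 0, 0, -1], [-1, -0.5, 0, 0, 0, 0, -1], [-1, -0.5, 0, 0, 0, 0, -1], [-1, -0.5, 0, 0, 0, 0, -1], [-1, 0, 0, 0, 0, 0, -1]]}}

```text
t: 15.18
eef_pos: [0.4972, -0.1375, 0.2857]
tool_rot: [2.214, 2.228, 0.0]
force: [-0.1, 0.4, 0.3]
opening: 0.0005
grasp_force: 0.0
```

Emit:
{"name": "carry_out", "arguments": {"commands": [[-1, 0, 0, 0, 0, 0, -1], [-1, 0, 0, 0, 0, 0, -1], [-0.5, 0, 0, 0, 0, 0, -1], [0, 0, 0, 0, 0, 0, -1], [0, 0, 0, 0, 0, 0, -1], [0, 0, 0, 0, 0, 0, -1]]}}

```text
t: 15.68
eef_pos: [0.4996, -0.2104, 0.2847]
tool_rot: [-2.214, -2.228, -0.0]
force: [0.6, 0.1, 0.2]
opening: 0.0004
grasp_force: 0.0
```

```bash
python3 st.py;python3 - <<'E'
from cell import manip
import cv2,numpy as np
g=lambda c,w,h:np.clip(255*(cv2.resize(c,(w,h),interpolation=cv2.INTER_CUBIC)/255.)**.6,0,255).astype('uint8')
a=g(manip.capture('scene')['color'][150:270,220:400],600,400)
b=g(manip.capture('top')['color'][180:240,180:340],600,225)
cv2.imwrite('pics/t4.png',np.vstack([a[:370],b]))
E
```

```text
15.6833 [ 0.4996 -0.2104  0.2847] xyaw 90.37079841909352 F [0.6035 0.0921 0.2084] 0.00036300053226000196 z [-0.      0.0003 -1.    ]
```

View pics/t4.png

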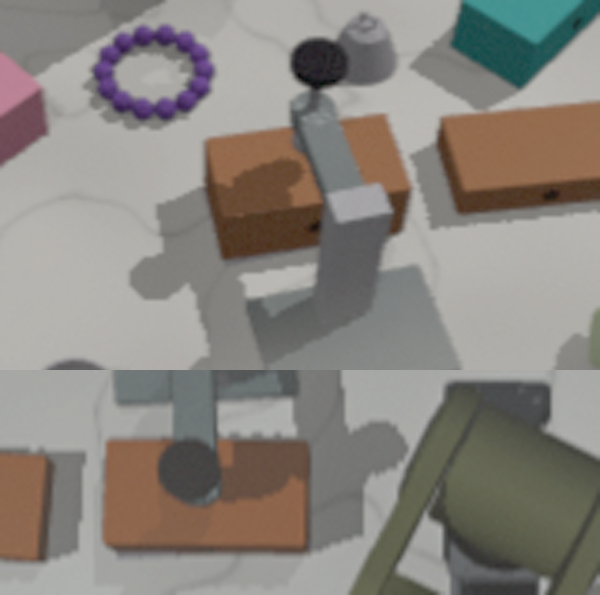

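The cap is back up at (320,63), and the block sits where it did before the press, with its neighbours undisturbed. I'm handing the job in.

```bash
python3 -c "from cell import manip;print(manip.close_job())"
```

```text
the job is handed in; nothing more can be done
None
```

I slid the tall cedar block under the gauge foot, held the foot down on it for about 1.8 s at 6–8 N, let it spring back up and handed the job in; the final pictures show the block centred to within a few millimetres and nothing else moved, but no verdict came back.

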